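# Let the waiting spark plug down the parts chute

## Task

One more used spark plug is waiting behind a gate in the two-lane parts chute. With your fingertips press down the finger pad of the rocking lever on that plug's lane so that its gate lifts, keep it pressed until the plug has slid down into the tin tray with the other three, then let go so that the gate drops shut. Keep the brass drain plug shut in behind its own gate in the other lane, do not touch any of the plugs with the robot, and leave the primer and the pulley where they are.

Things in the scene. Friction and masses are not known exactly. Their poses are not given: they have to be found in the camera images.
- chute: Sheet-metal parts chute on legs, 103 mm wide, 225 mm long from above, sloping down 30 degrees along its +x. Origin on the bench below the lever pivots; x level, pointing down the slope, y to the chute's left, z up. A divider at y = 0 makes a left lane (centre y = +25 mm) and a right lane (y = -25 mm), 47 mm wide each, walls 26 mm high. Upper end at x = -127, z = 173 mm.
- gate_foot (a point): Where the two shut gates meet the divider, on the chute's floor: chute x = 38, y = 0, z = 78 mm. Each gate is a steel blade across its own lane, 43 mm wide and 56 mm high, on the lower arm of its lever.
- lip (a point): Middle of the chute's lower edge, over the tray: chute x = 98, y = 0, z = 43 mm. Both lanes end here, open.
- pivot (a point): Middle of the line of the two level lever pins, across the chute: chute x = 4, y = 0, z = 169 mm. Outside each long wall a steel rocking lever turns on its pin: the lower arm (75 mm) carries the gate, the upper arm (85 mm) ends in the finger pad.
- pad_left (a point): Middle of the top face of the left lever's finger pad, a ribbed steel plate 40 mm along the chute by 46 mm across, outside the left wall. Shut: chute x = -68, y = 83, z = 215 mm. Moves with the pad: fully pressed 33 mm lower and 12 mm to chute -x. Its face leans 12 degrees (-x edge high) when shut and 12 the other way when pressed, so a straight press down works. Only bench lies below it.
- pad_right (a point): The same for the right lane's lever, mirrored: chute y = -83 mm. Each lever works only the gate of its own lane.
- lever_left (a joint): Left lane's rocking lever, rad: 0 = gate shut (2 mm off the floor), 0.42 = pad fully down on its stop, gate raised 35 mm. A spring shuts it again: pressing the pad takes about 4 N to start and 6 N near full stroke. A spark plug passes freely above 0.32.
- lever_right (a joint): The same for the right lane's lever.
- spark_plug: Used spark plug waiting behind the gate of either lane, thread end down the slope: 69 mm long, steel hexagon 19 mm across flats, white insulator 12 mm thick, dark thread 14 mm, 50 g. Slides down by itself in under a second once the gate is up. Origin on its axis where the thread starts; thread and electrode run 16 mm to +x, insulator and terminal 53 mm to -x.
- drain_plug: Brass drain plug in the other lane, standing on its hexagon head behind that lane's gate: head 22 mm, flange 25 mm, thread stub 14 mm, 24 mm high. Origin at the middle of the head's underside, z along the thread.
- tray: Tin tray fixed on the bench under the chute's lip, 140 mm (x) by 210 mm (y), walls 28 mm high and 3 mm thick. Origin at the middle of its underside; turned as the chute.
- used_plug_1: One of three used spark plugs, like the waiting one, lying in the tray. Origin on its axis where the thread starts; thread and electrode run 16 mm to +x, insulator and terminal 53 mm to -x.
- used_plug_2: As used_plug_1.
- used_plug_3: As used_plug_1.
- primer: Blue plastic fuel primer on the bench beside the chute: round base 40 mm, dome, 25 mm high, two nipples to its +x. Origin at the middle of its underside.
- pulley: Steel pull pulley lying on the bench on the other side of the chute: 76 mm across, 14 mm thick, hub 22 mm high. Origin at the middle of its underside.

How it is judged:
By the outcome, as a careful person would: the job done as asked, in the order asked, and still so for the second after the job is handed in, with the robot touching nothing.
It also fails if it takes over 32 s, if anything falls off the work surface, if the arm or the gripper's body presses on something with over 40 N, if the wrist force passes 120 N, or if a joint passes its speed limit or range.

## Robot

A 7-joint arm with a two-finger parallel gripper is mounted at the origin on the work surface. World frame = base frame: x ahead of the robot, y to its left, z up, the work surface at z = 0. Lengths are in m, angles in rad, forces in N, time in s.
With the tool pointing down it reaches from about 0.35 to 0.9 m from the base axis. Payload 7.2 kg.
Tool frame: the origin (TCP) lies on the centre line of the jaws, within the pads' length; the fingertips stand manip.tip_reach ahead of it and the grasp point (between the pads) is the TCP (manip.tip_reach is the distance from the TCP to the fingertips, in m); z points along the fingers, y is the line along which they close (so a half turn about z gives the same grasp; the last joint's range is limited). The gripper opens to 88 mm and grips with 3 to 60 N. Pads are 20 mm wide; open, the fingers measure 115 mm over their backs; the gripper's body (75 mm by 178 mm) begins 61 mm behind the grasp point.
Start: joints at [1.236, 0.411, -0.013, 1.596, 0.006, 1.134, -0.082], TCP at [0.165, -0.603, 0.242] pointing down, gripper open.
Joint ranges: [-2.95, 2.95], [-0.29, 1.99], [-1.47, 1.44], [0.14, 2.54], [-1.03, 4.17], [0.13, 1.85], [-2.86, 2.86]. Speed limits (rad/s): [2.39, 2.39, 3.01, 3.01, 3.14, 3.14, 3.14].

## Interface

Orientations are given as [roll, pitch, yaw] about the fixed x, y, z axes, in that order (R = Rz(yaw) Ry(pitch) Rx(roll)).
In Python, from workcell import manip gives the robot as it stands.
- The arm moves only by the tool pendant, called after "Call:" by a JSON object that holds its "op" and its "data". Schema: {"type":"object","properties":{"plan":{"type":"array","items":{"type":"array","items":{"type":"number"},"minItems":6,"maxItems":6},"minItems":1,"maxItems":5},"jaw":{"type":"number"},"grip_force":{"type":"number"},"only":{"type":"string"},"quiet":{"type":"boolean"},"lines":{"type":"string"}},"required":["plan"],"additionalProperties":false}. plan is a list of rows, 1 to 5 of them, each of 6 numbers: dx, dy, dz in shares of the most that a row can go, 1 being 50 mm, then a rotation vector rx, ry, rz in a scale on which 1.0 is 60 degrees; each row shifts and turns the commanded pose from where the row before left it, along the tool's axes as they then stand; what a row does not reach is not made up. A row lasts 1/10 s, in which the tool goes at most 0.05 m and 0.15 rad, less where a joint would pass 70% of its speed; a pose out of reach is approached as far as the arm can. jaw is the opening from 0.0 (shut) to 1.0 (fully open), set as the call begins (left out keeps the last). The fingers move at their own pace and stop on an object; grip_force is the grip in N (left out, the last holds). Time passes only in rows, so rows that do not move let the fingers close. The tool returns the time, the measured TCP pose, the force, the opening and the grip force at its end. only (a regular expression) keeps the lines of the reply that match it, lines (a string "A,B") keeps lines A to B, and quiet returns only ok. No shift or turn number may pass 1 either way. Input that does not fit is refused with a message, and nothing moves.
- manip.state(): the state, without advancing time (a new reading comes with each control period).
- manip.grab_frame(name): name is "scene" or "top" or "wrist"; returns a dict with "pixels" (480x640x3 uint8, red, green, blue), "range_z" (480x640 float32, m along the optical axis (not along the pixel's ray), 0 where there is no reading), "vertical_fov" (degrees; the focal length in pixels is half the picture's height over the tangent of half this angle, whatever the lens; pixels are square), "cx", "cy" (the principal point, pixels), "D" ([k1, k2, p1, p2, k3] as OpenCV has them; the pictures are not rectified), "rvec" (rotation vector, rad) and "tvec" (3), from world to camera coordinates, as OpenCV has them. Camera axes: x right, y down, z forward; pixel columns grow to the right and rows downward; lengths in m; the calibration is good to about 2 mm. A picture is of the moment at which its call begins.
- manip.sign_off(): hands the job in; it is judged then, once.
The state is a dict: "clock": time; "joint_positions": joint angles; "qd": joint speeds; "effort": joint torques, N m; "position": TCP position; "tcp_rot": TCP orientation; "ft_force": force on the tool from outside, world axes, zero at the start; "wrist_torque": the same for the moment, N m; "gripper_width": opening from 0.0 (shut) to 1.0 (fully open); "gripper_force": force on a finger pad.
Only numpy, scipy, OpenCV 4.12 (cv2) and the standard library are available. Lean on these libraries where they do the work, as an engineer would, in place of code of your own. Each camera call takes 0.05 s, during which the arm holds its last target. There are 200 camera calls.

## Working session

There is one attempt and no reset: what is moved stays moved. The work goes in short steps, Python scripts to look and compute and a tool call to move; the robot and the scene stay as the last step left them, time stands still between calls to the robot, and variables do not carry over. Pictures are saved under pics/ and viewed, at most 10 in all, crops included, and the job is handed in when it is done.

```bash
ls; mkdir -p pics
```

Run:
```python
from workcell import manip
import cv2,pickle
print(manip.state(), manip.tip_reach)
for n in("scene","top"):
    f=manip.grab_frame(n);pickle.dump(f,open(f"{n}.pkl","wb"))
    cv2.imwrite(f"pics/{n}.png",f["pixels"][:,:,::-1]);print(n,f["vertical_fov"],f["cx"],f["cy"],f["D"],f["rvec"],f["tvec"],(f["range_z"]>0).mean())
```

```text
pics
workcell.py
{'clock': 0.0, 'joint_positions': array([ 1.23575457,  0.41189449, -0.01273427,  1.59705866,  0.00560859,
        1.13429457, -0.08222496]), 'qd': array([-0.00017014, -0.00083949,  0.00061942,  0.00077672,  0.00116513,
       -0.00042765, -0.00103559]), 'effort': array([ 4.26420511e-04, -5.87947869e+01,  6.42173812e-01, -2.91078383e+01,
       -5.37754479e-02,  1.85492111e-02,  1.25543065e-04]), 'position': array([ 0.16464649, -0.60242012,  0.24080633]), 'tcp_rot': array([-3.13997733e+00,  1.13907140e-04,  2.66865627e-01]), 'ft_force': array([ 0.22979336, -0.03976104,  0.05601172]), 'wrist_torque': array([ 0.0280563 , -0.02083557, -0.02679161]), 'gripper_force': 0.0, 'gripper_width': 0.9994774890400089} 0.019
scene 56.87739003938298 321.6737687178108 242.3768490802348 [-0.0497563  0.         0.         0.         0.       ] [ 2.36553544  0.73216621 -0.24102936] [-0.53702556 -0.15304825  1.01023667] 0.9961067708333333
top 53.81354753740687 318.2037485776499 248.03789174333735 [0.0003575 0.        0.        0.        0.       ] [ 2.123055   -2.18556189  0.1326712 ] [0.07010337 0.61242275 0.84875113] 0.9958723958333333
```

View pics/scene.png

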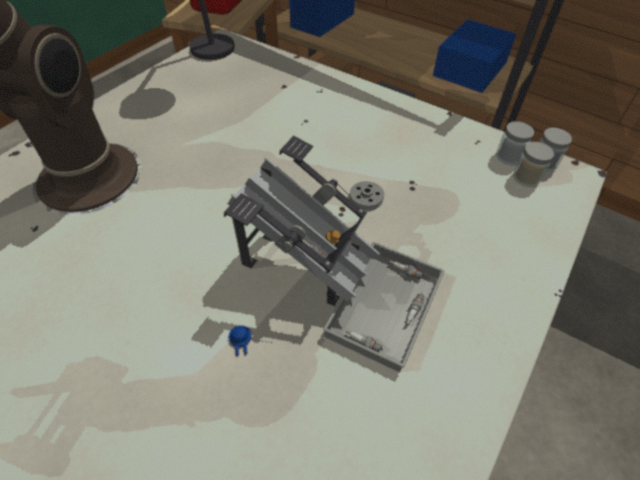

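View pics/top.png

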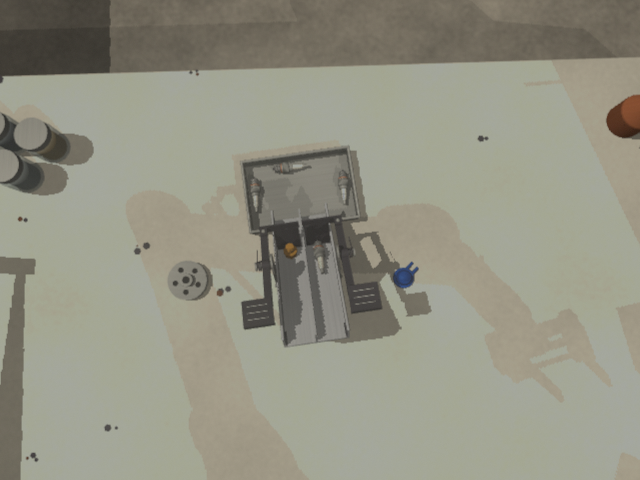

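The scene and top pictures show the chute running up the top image. The spark plug is at top (320,255) in the right lane, on the primer side, and the brass plug is at (290,250) in the left lane. The right pad is near top (364,297) and scene (242,209), and the left pad near top (257,313) and scene (296,148).

Create h.py:
```python
import numpy as np,cv2,pickle
def K(f):
    F=240/np.tan(np.radians(f["vertical_fov"]/2));return np.array([[F,0,f["cx"]],[0,F,f["cy"]],[0,0,1.]])
def ray(f,uv):
    R=cv2.Rodrigues(np.array(f["rvec"],float))[0]
    p=cv2.undistortPoints(np.array(uv,float).reshape(-1,1,2),K(f),np.array(f["D"],float))[:,0]
    return -R.T@f["tvec"],np.c_[p,np.ones(len(p))]@R
def cloud(f):
    v,u=np.mgrid[0:480,0:640];o,d=ray(f,np.c_[u.ravel(),v.ravel()])
    return (o+d*f["range_z"].reshape(-1,1)).reshape(480,640,3)
def tri(fs,uvs):
    A=0;b=0
    for f,uv in zip(fs,uvs):
        o,d=ray(f,[uv]);d=d[0]/np.linalg.norm(d[0]);P=np.eye(3)-np.outer(d,d);A=A+P;b=b+P@o
    return np.linalg.solve(A,b)
```

Run:
```python
from h import *
F=[pickle.load(open(n+".pkl","rb")) for n in("top","scene")]
cen={}
for f,n,boxes in((F[0],"top",dict(R=(345,275,386,320),L=(236,292,279,335))),(F[1],"scene",dict(R=(215,185,265,230),L=(272,128,320,168)))):
    C=cloud(f)
    for k,(a,b,c,d) in boxes.items():
        m=np.zeros((480,640),bool);m[b:d,a:c]=1
        m&=(C[...,2]>.195)&(C[...,2]<.235)
        nn,l,st,ce=cv2.connectedComponentsWithStats(m.astype(np.uint8))
        m=l==1+st[1:,4].argmax()
        v,u=np.nonzero(m);r=cv2.minAreaRect(np.c_[u,v].astype(np.float32))
        cen[n,k]=r[0];P=C[m]
        print(n,k,m.sum(),r,P.mean(0).round(4),P.min(0).round(3),P.max(0).round(3))
        rr=cv2.minAreaRect((P[:,:2]*1000).astype(np.float32));print("  xy rect mm",rr)
for k in"RL":print(k,tri(F,[cen["top",k],cen["scene",k]]))
C=cloud(F[0])
for nm,uv in dict(plug=(320,255),brass=(290,250),primer=(403,277),pulley=(187,281),tray=(300,190)).items():print(nm,C[uv[1],uv[0]].round(3))
```

```text
top R 931 ((363.5679016113281, 293.6403503417969), (36.495670318603516, 31.398273468017578), 80.13418579101562) [ 0.5173 -0.0129  0.2131] [ 0.494 -0.039  0.195] [0.547 0.011 0.22 ]
  xy rect mm ((522.0957641601562, -13.720653533935547), (54.1002311706543, 46.33029556274414), 6.276228427886963)
top L 930 ((257.5586853027344, 310.5473327636719), (34.871849060058594, 31.817893981933594), 83.8844985961914) [0.4985 0.1435 0.2133] [0.475 0.119 0.196] [0.529 0.168 0.221]
  xy rect mm ((501.7293701171875, 144.99740600585938), (50.99140167236328, 46.12731170654297), 6.593766212463379)
scene R 781 ((245.60000610351562, 211.3000030517578), (39.80200958251953, 28.621667861938477), 26.56505012512207) [ 0.5165 -0.0155  0.2142] [ 0.492 -0.041  0.195] [0.541 0.01  0.221]
  xy rect mm ((517.6608276367188, -15.200826644897461), (50.46600341796875, 46.7538948059082), 7.217893123626709)
scene L 586 ((298.8049011230469, 151.5458984375), (35.30624771118164, 25.02208709716797), 31.75948143005371) [0.4991 0.1398 0.2133] [0.473 0.117 0.196] [0.531 0.169 0.221]
  xy rect mm ((501.71435546875, 145.2141571044922), (54.59605407714844, 50.40114974975586), 7.768491268157959)
R [ 0.52055627 -0.0147584   0.21201743]
L [0.50090931 0.14478076 0.2082434 ]
plug [0.593 0.049 0.11 ]
brass [0.604 0.101 0.104]
primer [ 0.556 -0.106  0.025]
pulley [0.561 0.303 0.022]
tray [0.736 0.085 0.003]
```

Careful with the scale: shifts go in shares of 50 mm and turns go in shares of 60 degrees. That gives: -0.038 m is -0.76, -0.03 m is -0.6, 0.145 rad / 1.0472 = 0.1385.

Call:
{"op": "pendant", "data": {"plan": [[0, 0, -0.6, 0, 0, 0.1385], [0.6, -0.76, 0, 0, 0, 0], [0.6, -0.76, 0, 0, 0, 0], [0.6, -0.76, 0, 0, 0, 0], [0.6, -0.76, 0, 0, 0, 0]], "jaw": 0, "grip_force": 20}}

```text
clock: 0.6
position: [0.266, -0.4355, 0.2714]
tcp_rot: [-3.141, 0.0, 0.122]
ft_force: [1.1, -0.7, -0.2]
gripper_width: 0.584
gripper_force: 0.0
```

Call:
{"op": "pendant", "data": {"plan": [[0.6, -0.76, 0, 0, 0, 0], [0.6, -0.76, 0, 0, 0, 0], [0.6, -0.76, 0, 0, 0, 0], [0.6, -0.76, 0, 0, 0, 0], [0.6, -0.76, 0, 0, 0, 0]]}}

```text
clock: 1.1
position: [0.3917, -0.2287, 0.2717]
tcp_rot: [3.141, -0.0, 0.122]
ft_force: [1.0, -0.1, -0.3]
gripper_width: 0.132
gripper_force: 0.0
```

Call:
{"op": "pendant", "data": {"plan": [[0.6, -0.76, 0, 0, 0, 0], [0.6, -0.76, 0, 0, 0, 0], [0.6, -0.76, 0, 0, 0, 0], [0, 0, 0, 0, 0, 0], [0, 0, 0, 0, 0, 0]]}}

```text
clock: 1.6
position: [0.4667, -0.1057, 0.2712]
tcp_rot: [-3.141, 0.001, 0.125]
ft_force: [0.6, -0.7, 0.0]
gripper_width: 0.005
gripper_force: 0.0
```

To row units: -0.04 m is -0.8, 0.028 m is 0.56.

Call:
{"op": "pendant", "data": {"plan": [[0.56, -0.8, 0, 0, 0, 0], [0.56, -0.8, 0, 0, 0, 0], [0, -0.1, 0, 0, 0, 0], [0, 0, 0, 0, 0, 0]]}}

```text
clock: 2.0
position: [0.5115, -0.0157, 0.2712]
tcp_rot: [3.141, 0.001, 0.123]
ft_force: [0.4, 0.3, 0.5]
gripper_width: 0.008
gripper_force: 0.0
```

Run:
```python
from workcell import manip
import cv2,pickle,numpy as np
f=[manip.grab_frame(n) for n in("wrist","scene","top")]
pickle.dump(f,open("f2.pkl","wb"))
a=f[0]["pixels"];b=f[1]["pixels"][130:290,180:400]
cv2.imwrite("pics/w2.png",cv2.resize(np.hstack([cv2.resize(a,(400,300)),cv2.resize(b,(400,300))]),(800,300))[:,:,::-1])
print(manip.state()["position"])
```

```text
[ 0.51128072 -0.01791509  0.27144843]
```

View pics/w2.png

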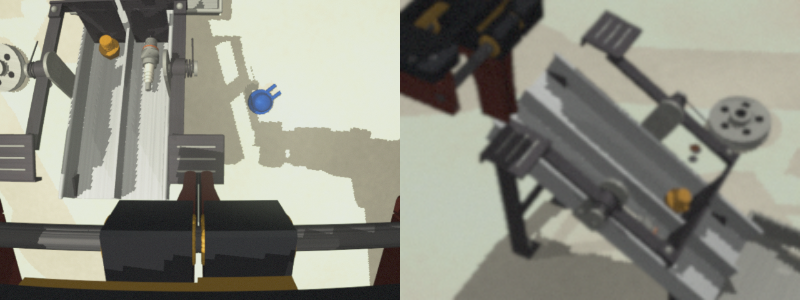

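The wrist half shows the shut fingertips at (200,180), centred across the right pad, which spans x 173–224. The spark plug is at (150,62) in the right lane and the brass plug at (108,45) in the left. The scene half shows both gates shut, so I press now.

To row units: 0.02 m is 0.4, 0.015 m is 0.3.

Call:
{"op": "pendant", "data": {"plan": [[0, 0, 0.4, 0, 0, 0], [0, 0, 0.3, 0, 0, 0], [0, 0, 0.2, 0, 0, 0], [0, 0, 0.2, 0, 0, 0], [0, 0, 0.1, 0, 0, 0]]}}

```text
clock: 2.65
position: [0.5104, -0.0171, 0.211]
tcp_rot: [3.141, 0.003, 0.12]
ft_force: [-7.9, -1.0, 8.2]
gripper_width: 0.01
gripper_force: 4.2
```

To row units: 0.005 m is 0.1, 0.004 m is 0.08.

Call:
{"op": "pendant", "data": {"plan": [[0, 0, 0.1, 0, 0, 0], [0, 0, 0.08, 0, 0, 0], [0, 0, 0, 0, 0, 0]]}}

```text
clock: 2.95
position: [0.5099, -0.0171, 0.2033]
tcp_rot: [3.14, 0.004, 0.12]
ft_force: [-11.3, -2.1, 16.4]
gripper_width: 0.004
gripper_force: 8.9
```

Run:
```python
from workcell import manip
import cv2,pickle,numpy as np
f=[manip.grab_frame(n) for n in("wrist","scene")]
pickle.dump(f,open("f3.pkl","wb"))
a=f[0]["pixels"];b=f[1]["pixels"][130:400,180:460]
cv2.imwrite("pics/w3.png",np.hstack([cv2.resize(a,(400,300)),cv2.resize(b,(400,386))[:300] if 0 else cv2.resize(b,(400,300))])[:,:,::-1])
print(manip.state()["position"],manip.state()["ft_force"])
```

```text
[ 0.50984009 -0.01707122  0.20334817] [-12.3863371   -1.79843072  15.43419866]
```

View pics/w3.png

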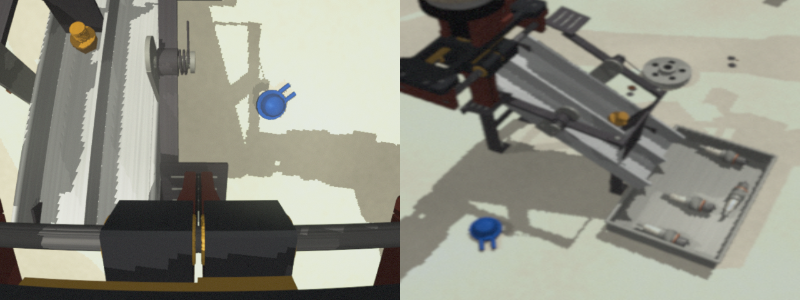

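The right lane is empty in the wrist half. The scene half shows four plugs in the tray, the new one at (690,203), and the brass plug still held at (620,118). I hold briefly, then release straight up.

Call:
{"op": "pendant", "data": {"plan": [[0, 0, 0, 0, 0, 0], [0, 0, 0, 0, 0, 0], [0, 0, 0, 0, 0, 0], [0, 0, 0, 0, 0, 0], [0, 0, 0, 0, 0, 0]]}}

```text
clock: 3.55
position: [0.5098, -0.0171, 0.2034]
tcp_rot: [3.14, 0.004, 0.12]
ft_force: [-11.8, -2.4, 14.8]
gripper_width: 0.004
gripper_force: 8.7
```

Call:
{"op": "pendant", "data": {"plan": [[0, 0, -0.16, 0, 0, 0], [0, 0, -0.2, 0, 0, 0], [0, 0, -0.2, 0, 0, 0], [0, 0, -0.4, 0, 0, 0], [0, 0, -0.6, 0, 0, 0]]}}

```text
clock: 4.05
position: [0.5108, -0.0156, 0.2803]
tcp_rot: [-3.141, 0.003, 0.122]
ft_force: [-0.1, -0.1, -0.0]
gripper_width: 0.008
gripper_force: 0.0
```

Call:
{"op": "pendant", "data": {"plan": [[0, 0, -0.6, 0, 0, 0], [-0.6, 0.6, 0, 0, 0, 0], [-0.8, 0.6, 0, 0, 0, 0], [-0.8, 0.6, 0, 0, 0, 0], [0, 0, 0, 0, 0, 0]]}}

```text
clock: 4.55
position: [0.4093, -0.1226, 0.3108]
tcp_rot: [3.14, 0.002, 0.114]
ft_force: [-0.6, 0.4, 0.2]
gripper_width: 0.006
gripper_force: 0.0
```

Call:
{"op": "pendant", "data": {"plan": [[0, 0, 0, 0, 0, 0], [0, 0, 0, 0, 0, 0], [0, 0, 0, 0, 0, 0], [0, 0, 0, 0, 0, 0], [0, 0, 0, 0, 0, 0]]}}

```text
clock: 5.05
position: [0.4141, -0.1174, 0.3104]
tcp_rot: [-3.141, 0.0, 0.123]
ft_force: [0.6, 0.4, -0.4]
gripper_width: 0.001
gripper_force: 0.0
```

Run:
```python
from workcell import manip
import cv2,numpy as np
from h import *
f=[manip.grab_frame(n) for n in("top","scene")]
a=f[0]["pixels"][130:370,140:460];b=f[1]["pixels"][130:400,180:460]
cv2.imwrite("pics/w4.png",np.hstack([cv2.resize(a,(400,300)),cv2.resize(b,(400,300))])[:,:,::-1])
old=pickle.load(open("top.pkl","rb"))
for g in(old,f[0]):
    C=cloud(g)[275:320,345:386].reshape(-1,3);C=C[(C[:,2]>.17)&(C[:,2]<.235)];print("pad R",C.mean(0),len(C),C[:,2].max())
```

```text
pad R [ 0.51772617 -0.0113766   0.21138712] 1000 0.22022208644246444
pad R [ 0.51775747 -0.01140026  0.21142811] 998 0.22085675109572167
```

View pics/w4.png

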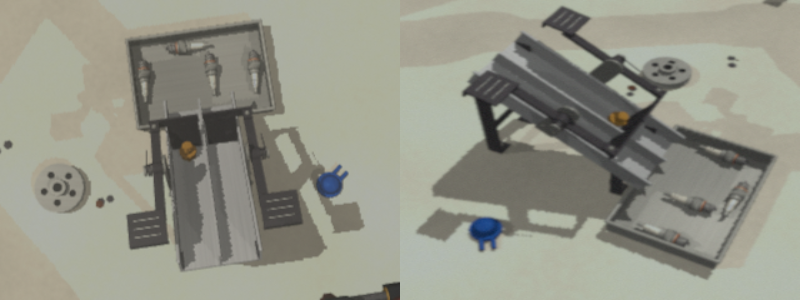

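The top half shows four plugs in the tray, the new one at (212,75), and the brass plug at (188,150) behind its gate. Both gates are shut, the right pad is back at its first height, and the primer and pulley have not moved.

```bash
python3 -c "
from workcell import manip
print(manip.sign_off())"
```

```text
the job is handed in; nothing more can be done
None
```

The waiting spark plug slid from the right lane into the tin tray with the other three, its gate is shut again, the brass drain plug is still behind its own gate, and the job is handed in at about 5 s on the robot's clock.

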